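# Balance the centrifuge rotor

### The arm

A 6-joint arm with a two-finger parallel gripper is mounted at the origin on the work surface. World frame = base frame: x ahead of the robot, y to its left, z up, the work surface at z = 0. Lengths are in mm, angles in rad, forces in N, time in s.
With the tool pointing down it reaches from about 200 to 875 mm from the base axis. Payload 3.4 kg.
Tool frame: the origin (TCP) lies on the centre line of the jaws, within the pads' length; the fingertips stand 25 mm ahead of it and the grasp point (between the pads) lies 6 mm ahead of it; z points along the fingers, y is the direction in which the jaws open and shut (so a half turn about z gives the same grasp; the last joint's range is limited). The gripper opens to 94 mm and grips with 3 to 60 N. Pads are 16 mm wide; open, the fingers measure 119 mm over their backs; the gripper's body (75 mm by 177 mm) begins 78 mm behind the grasp point.
Start: joints at [1.193, 0.276, 1.505, -0, 1.361, -0.121], TCP at [146.058, 556.174, 230.493] pointing down, gripper open.
Joint ranges: [-2.89, 2.89], [-0.75, 2.08], [0.22, 2.7], [-1.18, 4.32], [0.11, 2.71], [-2.7, 2.7]. Speed limits (rad/s): [2.57, 2.57, 3.14, 3.14, 3.14, 3.14].

### API

Orientations are given as a unit quaternion [x, y, z, w].
In Python, from plant import arm gives the robot as it stands. The module is installed in compiled form; this text tells all that it offers.
- The arm moves only by the shell command python3 -m handwheel 'ROWS' [FORCE]. ROWS is a JSON object of lists of equal length, an entry for each row: "claw": the finger opening in cm, from 0 to 9.4; "translation": the shift along the tool's x, y, z in cm, a list of three; "turn": the turn about the tool's z in degrees. A call has 1 to 20 rows; each row is the pose to reach, as a shift and turn from the pose measured when the call began, along the tool's axes at that moment; what a row does not reach only later rows make up. A row lasts 1/12 s, in which the tool goes at most 41.7 mm and 7.16 degrees, less where a joint would pass 70% of its speed; a pose out of reach is approached as far as the arm can. A call with a gripper value outside its range is refused whole. The fingers move at their own pace and stop on an object; FORCE is the grip in N (left out, the last holds). Time passes only in rows, so rows that repeat a pose let the fingers close. It gives the time, the measured TCP pose, the force and the opening at its end, in the units of the state.
- arm.observe(): the state, without advancing time (a new reading comes with each control period).
- arm.grab_frame(name): name is "scene" or "top"; returns a dict with "frame" (400x640x3 uint8, red, green, blue), "intrinsics" (3x3 intrinsics, pixels), "extrinsics" (4x4, takes a point from world to camera coordinates). Camera axes: x right, y up, looking along -z (the intrinsics and any distortion apply to the point x, -y, -z); pixel columns grow to the right and rows downward; lengths in mm; the calibration is good to about 2 mm. A picture is of the moment at which its call begins. There is no depth.
- arm.sign_off(): hands the job in, once; it reports no verdict.
Trained networks look in the newest picture that a camera, given by its name, has taken for a name from the list of things; names that differ only in an ending like _2 or _b are one class to them, and where a whole thing is asked for, a point or a joint stands for the part that bears it (a point fixed in the world has none). Each returns a list of dicts, best first, with "confidence" (0 to 1); they miss things now and then, are a little off and sometimes report something else, mostly with a low value. They report only what shows in the picture. A call takes as long as a camera call.
- arm.spot_in(thing, camera): "uv" ([column, row] in pixels, amid what is visible of it).
The state is a dict: "time": time; "q": joint angles; "joint_vel": joint speeds; "effort": joint torques, N m; "ee_pos": TCP position; "tcp_rot": TCP orientation; "ft_force": force on the tool from outside, world axes, zero at the start; "wrist_torque": the same for the moment, N m; "gripper_width": opening from 0.0 (shut) to 1.0 (fully open).
Only numpy, scipy, OpenCV 4.12 (cv2) and the standard library are available. Lean on these libraries where they do the work, as an engineer would, in place of code of your own. Each camera call takes 0.05 s, during which the arm holds its last target.

### The job

Balance the centrifuge rotor on the bench: one of its four buckets already holds a blue-capped bottle, so put the other blue-capped bottle, which stands on the bench, into the bucket directly opposite. Set it down gently on the bucket's floor, upright, without dropping it in; leave the loaded bottle in its bucket, and leave the green-capped bottle standing where it is.

Things in the scene. Friction and masses are not known exactly. Their poses are not given: they have to be found in the camera images.
- rotor: Fixed, non-turning rotor: grey cross, dark hub (top 69 mm above the bench) and four open aluminium buckets centred 90 mm from its axis, 90 deg apart, along its x and y axes. Origin on the axis at bench height, z up. Buckets are round, 74 mm outside, 64 mm inside; inner floor 20 mm, rim 60 mm above the bench. Three are empty, one holds the loaded bottle; which one varies.
- loaded: White bottle with a blue cap that already stands in one of the four buckets, within a few mm of its middle; same size as the other blue-capped bottle. Origin at the centre of its underside, z up along its axis.
- counterweight: White bottle with a blue cap standing on the bench: straight round body 42 mm in diameter, 80 mm high, then a cap 37 mm in diameter from 85 to 105 mm (top); 120 g, rigid. Origin at the centre of its underside, z up along its axis. Other bottles, up to 135 mm tall and 60 mm wide, stand at least 100 mm away, centre to centre.
- lookalike: White bottle of the same shape and size but with a green cap, standing on the bench; not to be used. Origin at the centre of its underside, z up.

How it is judged:
By the outcome, as a careful person would: the job done as asked, in the order asked, and still so for the second after the job is handed in, with the robot touching nothing.
It also fails if it takes over 40 s, if anything falls off the work surface, if the arm or the gripper's body presses on something with over 40 N, if the wrist force passes 120 N, or if a joint passes its speed limit or range.

## Working session

There is one attempt and no reset: what is moved stays moved. The work goes in short steps, Python scripts to look and compute and a shell command to move; the robot and the scene stay as the last step left them, time stands still between calls to the robot, and variables do not carry over. Pictures are saved under pics/ and viewed, and the job is handed in when it is done.

```bash
mkdir -p pics
cat > h.py <<'E'
import numpy as np, cv2
from plant import arm
def shot(cam,name):
    f=arm.grab_frame(cam); cv2.imwrite(f'pics/{name}.png',f['frame'][:,:,::-1]); return f
def proj(f,P):
    P=np.atleast_2d(P).astype(float); E=np.array(f['extrinsics']);K=np.array(f['intrinsics'])
    c=P@E[:3,:3].T+E[:3,3]; c=c*[1,-1,-1]; u=c@K.T; return u[:,:2]/u[:,2:]
def unproj(f,uv,z):
    E=np.array(f['extrinsics']);K=np.array(f['intrinsics'])
    d=np.linalg.inv(K)@[uv[0],uv[1],1]; d=E[:3,:3].T@(d*[1,-1,-1]); o=-E[:3,:3].T@E[:3,3]
    return o+d*(z-o[2])/d[2]
E
python3 - <<'E'
from h import *
print(arm.observe())
for c in ['scene','top']:
    f=shot(c,c+'0'); print(c,{k:v for k,v in f.items() if k!='frame'})
    for t in ['rotor','loaded','counterweight','lookalike']:
        for d in arm.spot_in(t,c): print(t,d, unproj(f,d['uv'],{'rotor':60}.get(t,60)).round())
E
```

```text
{'time': 0.0, 'q': array([ 1.19300588e+00,  2.76596952e-01,  1.50610671e+00, -1.41662485e-05,
        1.36068523e+00, -1.21004695e-01]), 'joint_vel': array([ 1.22500439e-03, -5.79093205e-05,  5.65558048e-04, -1.24991650e-03,
       -4.28747115e-04, -1.28464712e-03]), 'effort': array([ 2.85206173e-03, -4.04572070e+01, -2.37229282e+01,  7.03776791e-02,
        3.47808783e-02, -1.77500824e-04]), 'ee_pos': array([145.85704121, 555.66388497, 229.61411291]), 'tcp_rot': array([ 1.28038892e-01,  9.91768741e-01, -8.72042779e-04, -2.14962426e-04]), 'ft_force': array([ 0.50008112, -0.15360336,  1.5508003 ]), 'wrist_torque': array([-0.01159533,  0.01231694,  0.02244691]), 'gripper_width': 0.9979414938677964}
scene {'intrinsics': array([[375.46656777,   0.        , 316.85412867],
       [  0.        , 375.46656777, 202.62659976],
       [  0.        ,   0.        ,   1.        ]]), 'extrinsics': array([[-6.01062828e-01,  7.99194396e-01, -3.43420140e-03,
         3.13218943e+02],
       [-5.67439396e-01, -4.23729333e-01,  7.06021235e-01,
         2.62702253e+02],
       [ 5.62793043e-01,  4.263118
[... 532 characters left out ...]
6128502],
       [  0.        ,   0.        ,   1.        ]]), 'extrinsics': array([[ 2.71813163e-02, -9.99614830e-01,  5.60075698e-03,
        -2.72504835e+01],
       [ 9.70019208e-01,  2.77293325e-02,  2.41441134e-01,
        -5.60265392e+02],
       [-2.41503443e-01, -1.12984597e-03,  9.70399305e-01,
        -8.52698018e+02],
       [ 0.00000000e+00,  0.00000000e+00,  0.00000000e+00,
         1.00000000e+00]])}
rotor {'uv': [207.9, 202.8], 'confidence': 0.61} [541. 212.  60.]
loaded {'uv': [173.3, 233.1], 'confidence': 0.7} [475. 278.  60.]
counterweight {'uv': [438.8, 250.1], 'confidence': 0.88} [ 455. -269.   60.]
lookalike {'uv': [374.8, 256.6], 'confidence': 0.94} [ 438. -138.   60.]
```

View pics/scene0.png

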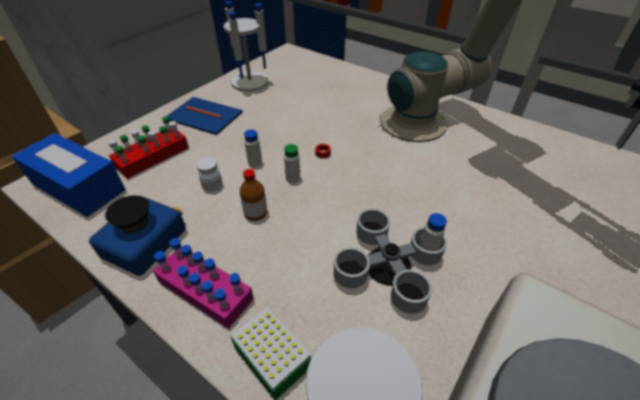

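View pics/top0.png

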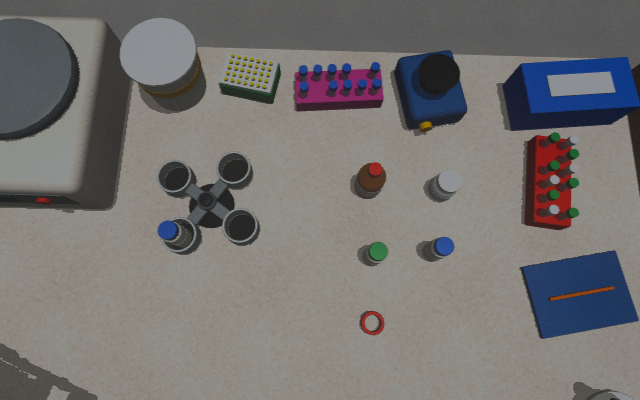

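The top view shows the loaded bottle in the lower-left bucket (~180,235), so the target is the upper-right bucket (~235,168). The counterweight is at (443,247), with green at (376,253), brown at (371,180) and a jar at (445,185). Next I'll measure precisely.

```bash
cat >> h.py <<'E'
from scipy.optimize import least_squares
A=np.linspace(0,2*np.pi,60,endpoint=False)
def cyl(x,y,r,z0,z1): return np.vstack([np.c_[x+r*np.cos(A),y+r*np.sin(A),0*A+z] for z in (z0,z1)])
def silc(f,x,y,r,z0,z1):
    h=cv2.convexHull(proj(f,cyl(x,y,r,z0,z1)).astype(np.float32)); m=cv2.moments(h); return np.array([m['m10'],m['m01']])/m['m00'], m['m00']
def blob(f,near,col,rad=16):
    im=cv2.cvtColor(f['frame'],cv2.COLOR_RGB2HSV)
    lo,hi={'blue':((100,120,50),(130,255,255)),'green':((45,80,30),(85,255,255))}[col]
    m=cv2.inRange(im,lo,hi); w=np.zeros_like(m); cv2.circle(w,tuple(int(v) for v in near),rad,255,-1); m&=w
    M=cv2.moments(m,True); return np.array([M['m10'],M['m01']])/max(M['m00'],1),M['m00']
def capfit(obs,z,x0): # obs list (f,uv)
    return least_squares(lambda p:np.concatenate([silc(f,p[0],p[1],18.5,z+85,z+105)[0]-uv for f,uv in obs]),x0)
E
python3 - <<'E'
from h import *
fs=shot('scene','s1');ft=shot('top','t1')
for n,col,a,b,z,x0 in [('cw','blue',(251,135),(443,246),0,(455,-265)),('look','green',(291,149),(377,252),0,(438,-138)),('load','blue',(437,222),(168,231),20,(475,278))]:
    ua,na=blob(fs,a,col);ub,nb=blob(ft,b,col)
    r=capfit([(fs,ua),(ft,ub)],z,x0); print(n,ua.round(1),na,ub.round(1),nb,r.x.round(1),r.fun.round(2), [round(silc(f,*r.x,18.5,z+85,z+105)[1]) for f in (fs,ft)])
    for f,u in((fs,ua),(ft,ub)): print('  single',capfit([(f,u)],z,x0).x.round(1))
c=cv2.resize(ft['frame'][140:260,145:275],None,fx=5,fy=5,interpolation=cv2.INTER_CUBIC); cv2.imwrite('pics/ct.png',c[:,:,::-1])
c=cv2.resize(fs['frame'][200:320,325:455],None,fx=5,fy=5,interpolation=cv2.INTER_CUBIC); cv2.imwrite('pics/cs.png',c[:,:,::-1])
E
```

```text
cw [250.5 135.1] 112.0 [444.4 245.6] 262.0 [ 459.7 -270.3] [ 0.03 -0.24 -0.06 -0.11] [171, 335]
  single [ 460.5 -269.6]
  single [ 459.5 -270.4]
look [290.8 150.3] 126.0 [377.9 250.7] 267.0 [ 445.9 -138.5] [ 0.53 -0.18 -0.11 -0.15] [188, 313]
  single [ 447.3 -139.2]
  single [ 445.7 -138.8]
load [436.7 221.7] 237.0 [167.  229.5] 279.0 [472.7 271.7] [1.09 0.36 0.65 0.1 ] [326, 354]
  single [473.1 269.5]
  single [472.9 273. ]
```

View pics/ct.png

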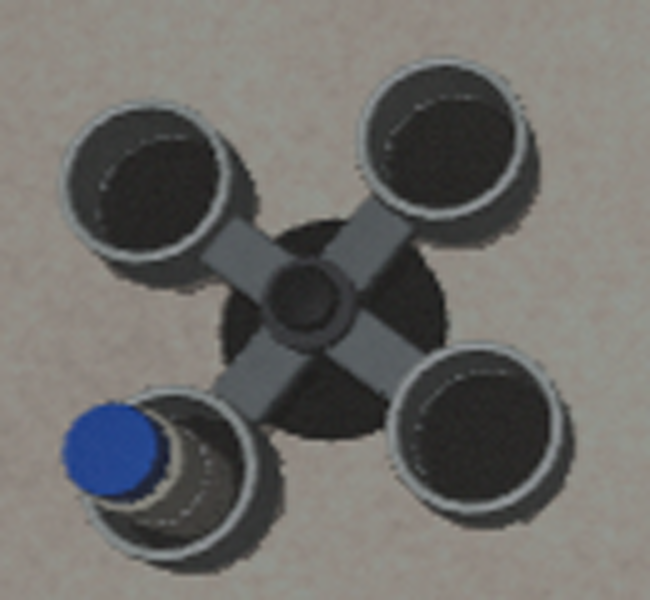

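View pics/cs.png

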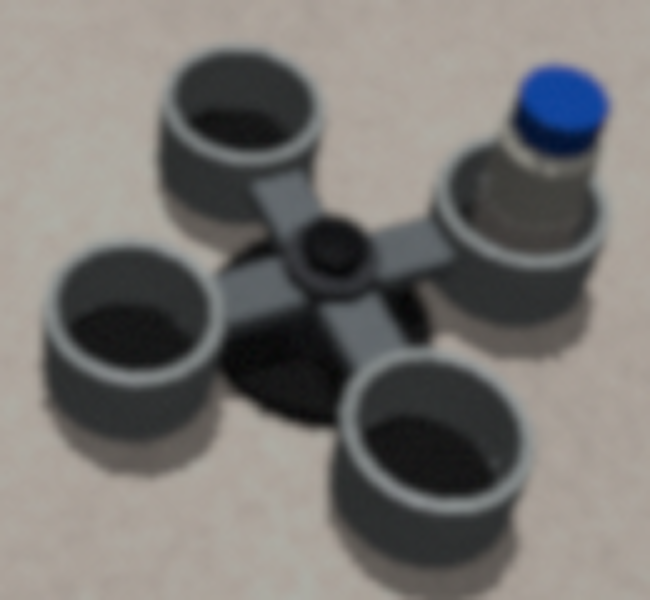

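Run:
```python
from h import *
fs=shot('scene','s2');ft=shot('top','t2')
T=np.array([[172,474],[475.5,429.5],[443,139],[146.5,182]])
S=np.array([[520,202],[242,107],[134.5,311],[435,432]])
T=(T+.5)/5-.5+[145,140]; S=(S+.5)/5-.5+[325,200]
def rc(f,x,y): 
    e=cv2.fitEllipse(proj(f,cyl(x,y,37,60,60)[:60]).astype(np.float32)); return np.array(e[0])
def B(p): return [(p[0]+90*np.cos(p[2]+k*np.pi/2),p[1]+90*np.sin(p[2]+k*np.pi/2)) for k in range(4)]
def res(p,w): 
    r=[]
    if 't' in w:r+=[rc(ft,*b)-t for b,t in zip(B(p),T)]
    if 's' in w:r+=[rc(fs,*b)-t for b,t in zip(B(p),S)]
    return np.concatenate(r)
best=None
# order: try both senses via initial angle from single points
p=[np.array(unproj(ft,t,60)) for t in T]; print(np.round(p,1)); print(np.round([unproj(fs,t,60) for t in S],1))
c=np.mean(p,0); th=np.arctan2(*(p[0]-c)[1::-1])
for w in('t','s','ts'):
    r=least_squares(res,[c[0],c[1],th],args=(w,)); print(w,r.x.round(3),np.abs(r.fun).max().round(2),np.round(B(r.x),1).tolist())
pt=r.x
for n,f,o in(('t',ft,(145,140)),('s',fs,(325,200))):
    c=cv2.resize(f['frame'][o[1]:o[1]+120,o[0]:o[0]+130],None,fx=5,fy=5)
    for b in B(pt):
        for rr,zz in((37,60),(32,20)):
            q=(proj(f,cyl(*b,rr,zz,zz)[:60])-o+.5)*5-.5
            cv2.polylines(c,[q.round().astype(np.int32)],True,(255,255,0),1)
    cv2.imwrite(f'pics/ov{n}.png',c[:,:,::-1])
```

```text
[[472.2 266.1  60. ]
 [494.3 142.3  60. ]
 [619.9 164.8  60. ]
 [597.1 289.7  60. ]]
[[478.9 266.8  60. ]
 [502.8 143.7  60. ]
 [625.  166.3  60. ]
 [603.4 289.9  60. ]]
t [545.91  215.714   2.533] 0.55 [[472.1, 267.2], [494.5, 141.9], [619.8, 164.3], [597.4, 289.6]]
s [545.913 215.714   2.533] 2.18 [[472.1, 267.2], [494.5, 141.9], [619.8, 164.3], [597.4, 289.6]]
ts [545.91  215.858   2.539] 2.1 [[471.8, 266.9], [494.9, 141.7], [620.0, 164.8], [596.9, 290.0]]
```

```bash
python3 -c "
import cv2,numpy as np
a=[cv2.resize(cv2.imread(f'pics/ov{n}.png'),(400,370)) for n in 'ts'];cv2.imwrite('pics/ov.png',np.hstack(a))"
```

```text
(no output)
```

View pics/ov.png

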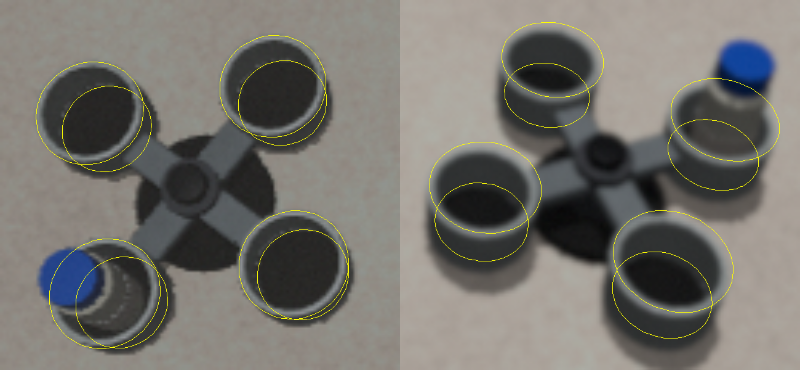

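Top and scene disagree by about 6 mm in x on the rotor, but agree within 1 mm on the counterweight. I'll resolve that later by looking with the bottle held over the bucket. First I'll go above the counterweight.

```bash
python3 -m handwheel '{"claw":[8,8,8,8,8,8,8,8,8,8,8,8,8,8,8,8,8,8,8,8],"translation":[[-51.3,-71.9,0],[-51.3,-71.9,0],[-51.3,-71.9,0],[-51.3,-71.9,0],[-51.3,-71.9,0],[-51.3,-71.9,0],[-51.3,-71.9,0],[-51.3,-71.9,0],[-51.3,-71.9,0],[-51.3,-71.9,0],[-51.3,-71.9,0],[-51.3,-71.9,0],[-51.3,-71.9,0],[-51.3,-71.9,0],[-51.3,-71.9,0],[-51.3,-71.9,0],[-51.3,-71.9,0],[-51.3,-71.9,0],[-51.3,-71.9,0],[-51.3,-71.9,0]],"turn":[0,0,0,0,0,0,0,0,0,0,0,0,0,0,0,0,0,0,0,0]}' 20
```

```text
time: 2.37
ee_pos: [442.1, -225.2, 230.6]
tcp_rot: [0.129, 0.992, 0.0, 0.0]
ft_force: [0.7, 0.5, 1.4]
gripper_width: 0.855
```

```bash
python3 -m handwheel '{"claw":[8,8,8,8,8],"translation":[[-2.9,-3.9,0],[-2.9,-3.9,2],[-2.9,-3.9,5],[-2.9,-3.9,6.5],[-2.9,-3.9,6.5]],"turn":[0,0,0,0,0]}'
python3 - <<'E'
from h import *
print(arm.observe()['ee_pos'],arm.observe()['tcp_rot'])
fs=shot('scene','s3');ft=shot('top','t3')
a=cv2.resize(fs['frame'][60:210,170:340],(400,353)); b=cv2.resize(ft['frame'][170:320,360:530],(400,353))
cv2.imwrite('pics/pk.png',np.hstack([a,b])[:,:,::-1])
E
```

```text
time: 2.78
ee_pos: [458.2, -269.2, 161.9]
tcp_rot: [0.129, 0.992, 0.002, -0.003]
ft_force: [-0.0, -0.2, 0.3]
gripper_width: 0.848
[ 458.15193303 -269.15465389  161.93509582] [ 0.12899206  0.99163865  0.00210377 -0.00306723]
```

View pics/pk.png

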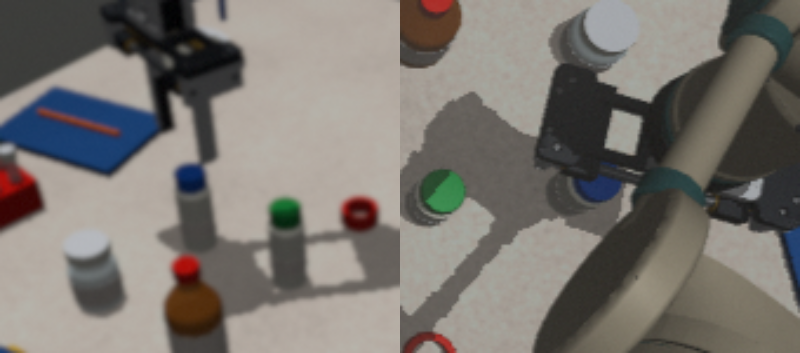

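The scene view shows the fingers straddling the axis above the blue cap. The gripper body stays clear of the green bottle and the jar. Next I'll descend to TCP z≈74 and grip.

```bash
python3 -m handwheel '{"claw":[8,8,8,8,8,8],"translation":[[-0.2,-0.1,2],[-0.2,-0.1,4.5],[-0.2,-0.1,7],[-0.2,-0.1,8.3],[-0.2,-0.1,8.8],[-0.2,-0.1,8.8]],"turn":[0,0,0,0,0,0]}'
python3 -m handwheel '{"claw":[5,4.6,4.2,3.8,3.6,3.6,3.6,3.6],"translation":[[0,0,0],[0,0,0],[0,0,0],[0,0,0],[0,0,0],[0,0,0],[0,0,0],[0,0,0]],"turn":[0,0,0,0,0,0,0,0]}' 20
```

```text
time: 3.38
ee_pos: [462.3, -271.7, 78.0]
tcp_rot: [0.128, 0.992, 0.0, 0.0]
ft_force: [-0.7, 0.6, -0.1]
gripper_width: 0.851
time: 4.05
ee_pos: [462.5, -271.7, 78.3]
tcp_rot: [0.128, 0.992, 0.0, 0.0]
ft_force: [0.5, 0.9, 2.1]
gripper_width: 0.44
```

```bash
python3 -m handwheel '{"claw":[3.6,3.6,3.6,3.6,3.6,3.6,3.6,3.6,3.6,3.6],"translation":[[0,0,-0.5],[0,0,-2],[0,0,-4],[0,0,-6.5],[0,0,-9],[0,0,-11.5],[0,0,-14],[0,0,-16],[0,0,-17],[0,0,-17]],"turn":[0,0,0,0,0,0,0,0,0,0]}' 20
python3 -m handwheel '{"claw":[3.6,3.6,3.6,3.6,3.6,3.6,3.6,3.6,3.6,3.6,3.6,3.6,3.6,3.6,3.6,3.6,3.6,3.6,3.6,3.6],"translation":[[-0.1,1,0],[-0.3,3,0],[-0.5,5.5,0],[-0.8,8.5,0],[-1.1,11.5,0],[-1.4,14.5,0],[-1.7,17.5,0],[-2,20.5,0],[-2.2,23.5,0],[-2.5,26.5,0],[-2.8,29.5,0],[-3.1,32.5,0],[-3.4,35.5,0],[-3.6,38.5,0],[-3.9,41,0],[-4.1,43,0],[-4.2,44.5,0],[-4.3,45.8,0],[-4.4,46.3,0],[-4.4,46.3,0]],"turn":[0,0,0,0,0,0,0,0,0,0,0,0,0,0,0,0,0,0,0,0]}' 20
python3 - <<'E'
from h import *
print(arm.observe()['ee_pos'],arm.observe()['ft_force'])
fs=shot('scene','s4');ft=shot('top','t4')
a=cv2.resize(fs['frame'][130:330,270:480],(420,400)); b=cv2.resize(ft['frame'][110:290,100:300],(444,400))
cv2.imwrite('pics/pl.png',np.hstack([a,b])[:,:,::-1][:, :800])
E
```

```text
time: 4.88
ee_pos: [463.3, -272.5, 250.6]
tcp_rot: [0.128, 0.992, -0.001, 0.002]
ft_force: [-0.0, 0.4, -0.6]
gripper_width: 0.442
time: 6.55
ee_pos: [623.6, 164.8, 249.1]
tcp_rot: [0.128, 0.992, -0.001, 0.002]
ft_force: [0.2, -0.4, -0.1]
gripper_width: 0.445
[623.62252605 164.83186776 249.14432126] [ 0.2469245  -0.36570855 -0.08528775]
```

View pics/pl.png

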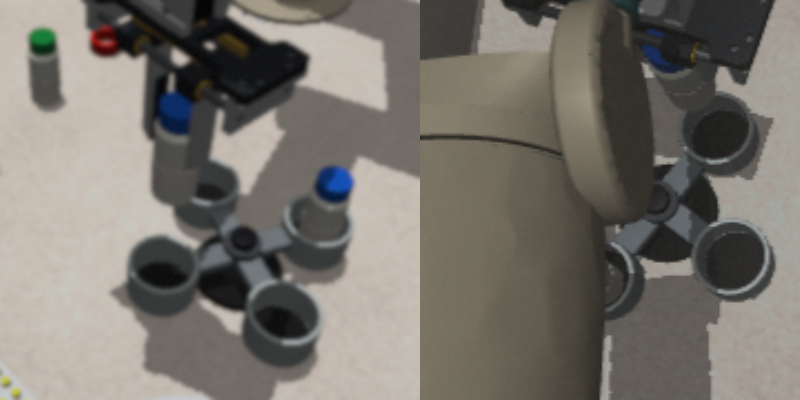

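```bash
python3 -m handwheel '{"claw":[3.6,3.6,3.6,3.6,3.6,3.6,3.6,3.6],"translation":[[0,0,1],[0,0,3],[0,0,5],[0,0,7],[0,0,8],[0,0,9],[0,0,9],[0,0,9]],"turn":[0,0,0,0,0,0,0,0]}' 20
python3 - <<'E'
from h import *
o=arm.observe();print(o['ee_pos'],o['ft_force'])
fs=shot('scene','s5');ft=shot('top','t5')
x,y,z=o['ee_pos']; zb=z-78.3
V=[]
for f,(u0,v0,w,h) in((fs,(325,180,100,120)),(ft,(190,110,100,120))):
    c=cv2.resize(f['frame'][v0:v0+h,u0:u0+w],None,fx=4,fy=4,interpolation=cv2.INTER_CUBIC)
    def pl(P,col): cv2.polylines(c,[((proj(f,P)-(u0,v0)+.5)*4-.5).round().astype(np.int32)],True,col,1)
    pl(cyl(x,y,21,zb,zb)[:60],(255,255,0)); pl(cyl(x,y,18.5,zb+105,zb+105)[:60],(0,255,255)); pl(cyl(x,y,21,zb+80,zb+80)[:60],(255,0,255))
    pl(cyl(620,164.5,37,60,60)[:60],(255,0,0))
    V.append(c)
cv2.imwrite('pics/pl2.png',np.hstack(V)[:,:,::-1])
E
```

```text
time: 7.32
ee_pos: [623.8, 162.6, 159.8]
tcp_rot: [0.129, 0.992, -0.002, 0.002]
ft_force: [1.2, 0.5, -1.2]
gripper_width: 0.442
[623.79801956 162.55745033 159.78784273] [ 1.23224308  0.50511567 -1.15881445]
```

View pics/pl2.png

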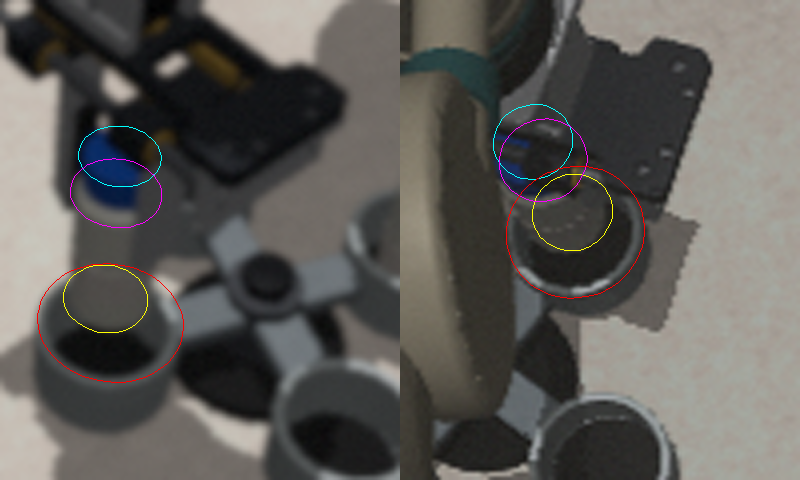

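Run:
```python
import cv2,numpy as np
s=cv2.imread('pics/s5.png');t=cv2.imread('pics/t5.png')
V=[]
for f,(u0,v0) in((s,(328,238)),(t,(212,148))):
    c=cv2.resize(f[v0:v0+50,u0:u0+50],(400,400),interpolation=cv2.INTER_CUBIC); V.append(np.clip(c.astype(float)*1.7,0,255).astype(np.uint8))
cv2.imwrite('pics/z5.png',np.hstack(V))
```

```text
(no output)
```

View pics/z5.png

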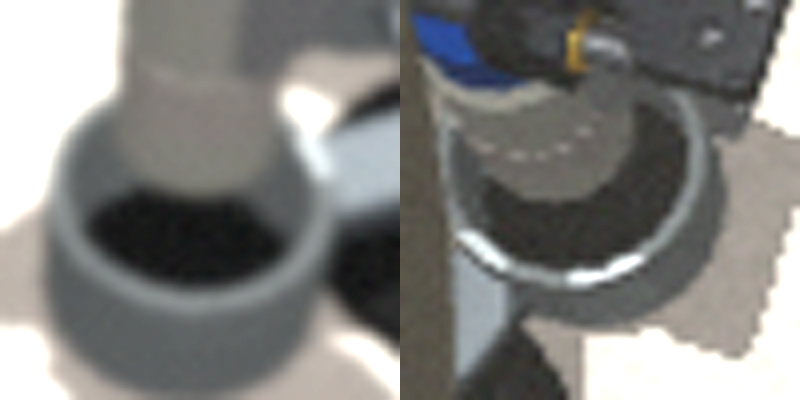

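Run:
```python
from h import *
fs=arm.grab_frame('scene');ft=arm.grab_frame('top')
print(arm.observe()['ee_pos'])
def d(P0,P1): return np.concatenate([proj(f,P1)[0]-proj(f,P0)[0] for f in(fs,ft)])
R=np.array([621,163,60.])
m=np.array([.9,-8.4,-2.5,-4.1])
for fix in(None,81.5-60):
    if fix is None: r=least_squares(lambda p:d(R,R+p)-m,[0,0,20])
    else: r=least_squares(lambda p:d(R,R+[p[0],p[1],fix])-m,[0,0])
    print(r.x.round(1),r.fun.round(2))
```

```text
[624.47289523 163.05259317 161.03066138]
[ 0.   0.3 28.1] [ 0.06  0.    0.06 -0.03]
[-0.7 -0.1] [-0.08  1.71  0.75  1.31]
```

Both cameras together put the bottle axis within about 1 mm of the target bucket's centre. I'll lower it to just above the floor (expected contact at TCP z≈98), then feel for contact.

```bash
python3 -m handwheel '{"claw":[3.6,3.6,3.6,3.6,3.6,3.6,3.6,3.6],"translation":[[0,0,0.7],[0,0,1.8],[0,0,3],[0,0,4],[0,0,4.7],[0,0,5.3],[0,0,5.3],[0,0,5.3]],"turn":[0,0,0,0,0,0,0,0]}' 20
python3 - <<'E'
from h import *
for i in range(2):
    fs=shot('scene','s6%d'%i);ft=shot('top','t6%d'%i); o=arm.observe();print(o['ee_pos'],o['ft_force'])
V=[]
for f,(u0,v0) in((fs,(328,238)),(ft,(212,148))):
    c=cv2.resize(f['frame'][v0:v0+50,u0:u0+50],(400,400),interpolation=cv2.INTER_CUBIC); V.append(np.clip(c.astype(float)*1.7,0,255).astype(np.uint8))
cv2.imwrite('pics/z6.png',np.hstack(V)[:,:,::-1])
E
```

```text
time: 8.18
ee_pos: [624.7, 162.9, 107.6]
tcp_rot: [0.129, 0.992, -0.001, 0.003]
ft_force: [-0.2, 0.1, -0.6]
gripper_width: 0.443
[625.25449079 162.94134559 108.49691694] [-0.55105189 -0.68182332 -1.46514254]
[625.29625323 162.92842594 108.70275639] [-0.49149942 -0.74468186 -1.00330954]
```

View pics/z6.png

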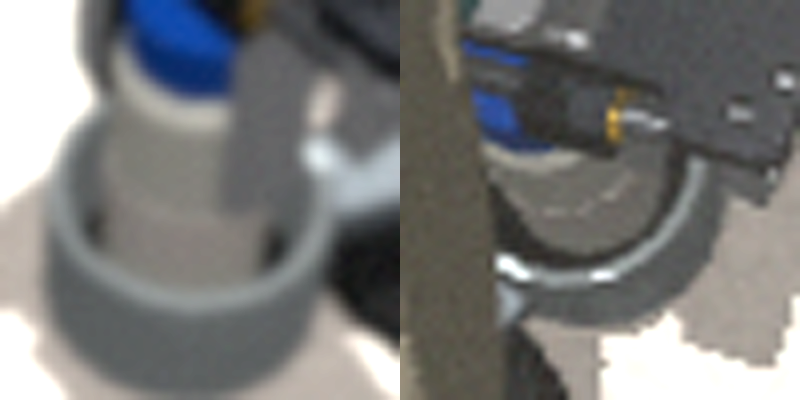

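```bash
python3 -m handwheel '{"claw":[3.6,3.6,3.6,3.6,3.6],"translation":[[0,0,0.2],[0,0,0.4],[0,0,0.6],[0,0,0.7],[0,0,0.7]],"turn":[0,0,0,0,0]}' 20
python3 -m handwheel '{"claw":[3.6,3.6,3.6],"translation":[[0,0,0.1],[0,0,0.2],[0,0,0.2]],"turn":[0,0,0]}' 20
```

```text
time: 8.8
ee_pos: [625.1, 162.8, 101.3]
tcp_rot: [0.129, 0.992, -0.001, 0.004]
ft_force: [-0.2, -1.6, -0.5]
gripper_width: 0.446
time: 9.05
ee_pos: [624.9, 162.9, 99.0]
tcp_rot: [0.129, 0.992, -0.001, 0.003]
ft_force: [-0.6, 0.7, -1.2]
gripper_width: 0.445
```

```bash
python3 -m handwheel '{"claw":[3.6,3.6,3.6],"translation":[[0,0,0.1],[0,0,0.1],[0,0,0.1]],"turn":[0,0,0]}' 20
python3 -m handwheel '{"claw":[3.6,3.6,3.6],"translation":[[0,0,0.1],[0,0,0.1],[0,0,0.1]],"turn":[0,0,0]}' 20
```

```text
time: 9.3
ee_pos: [625.1, 162.9, 98.3]
tcp_rot: [0.129, 0.992, -0.001, 0.004]
ft_force: [-0.4, 0.4, 1.8]
gripper_width: 0.446
time: 9.55
ee_pos: [625.5, 162.9, 98.2]
tcp_rot: [0.129, 0.992, -0.001, 0.004]
ft_force: [-0.2, -0.4, 5.4]
gripper_width: 0.442
```

The upward force has risen to 5.4 N at the expected height, so the bottle is on the floor. I'll release slowly, then check.

```bash
python3 -m handwheel '{"claw":[4.2,4.3,4.5,4.7,5,5.4,5.8,6.2,6.2,6.2],"translation":[[0,0,0],[0,0,0],[0,0,0],[0,0,0],[0,0,0],[0,0,0],[0,0,0],[0,0,0],[0,0,0],[0,0,0]],"turn":[0,0,0,0,0,0,0,0,0,0]}'
python3 - <<'E'
from h import *
fs=shot('scene','s7');ft=shot('top','t7'); o=arm.observe();print(o['ee_pos'],o['ft_force'],o['gripper_width'])
V=[cv2.resize(f['frame'][v0:v0+70,u0:u0+70],(400,400),interpolation=cv2.INTER_CUBIC) for f,(u0,v0) in((fs,(318,220)),(ft,(202,128)))]
cv2.imwrite('pics/z7.png',np.hstack(V)[:,:,::-1])
E
```

```text
time: 10.38
ee_pos: [625.4, 162.9, 98.2]
tcp_rot: [0.129, 0.992, -0.001, 0.004]
ft_force: [0.1, 0.0, -0.0]
gripper_width: 0.657
[625.44836204 162.88651666  98.23639543] [ 0.14519695  0.1506676  -0.64386491] 0.6536507903632384
```

View pics/z7.png

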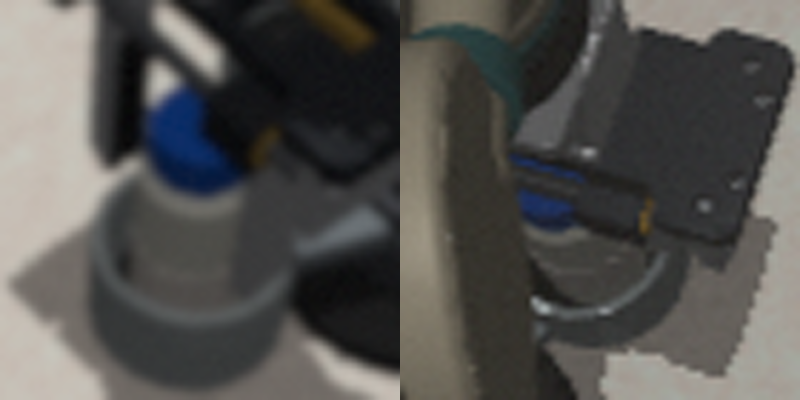

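The bottle stands upright in the bucket (scene crop, cap ~190,140) and the fingers are clear of it. I'll retreat straight up, then move aside for a final look.

```bash
python3 -m handwheel '{"claw":[6.2,6.2,6.2,6.2,6.2,6.2,6.2,6.2,6.2,6.2],"translation":[[0,0,-0.5],[0,0,-2],[0,0,-4],[0,0,-6.5],[0,0,-9],[0,0,-11.5],[0,0,-14],[0,0,-15],[0,0,-15],[0,0,-15]],"turn":[0,0,0,0,0,0,0,0,0,0]}'
python3 -m handwheel '{"claw":[6.2,6.2,6.2,6.2,6.2,6.2,6.2,6.2,6.2,6.2,6.2,6.2,6.2,6.2],"translation":[[2,-3,0],[4,-6,0],[6,-9,0],[8,-12,0],[10,-15,0],[12,-18,0],[14,-21,0],[16,-24,0],[18,-27,0],[20,-29,0],[21,-30,0],[21,-30,0],[21,-30,0],[21,-30,0]],"turn":[0,0,0,0,0,0,0,0,0,0,0,0,0,0]}'
python3 - <<'E'
from h import *
fs=shot('scene','s8');ft=shot('top','t8'); o=arm.observe();print(o['time'],o['ee_pos'],np.abs(o['joint_vel']).max())
V=[cv2.resize(f['frame'][v0:v0+220,u0:u0+220],(400,400),interpolation=cv2.INTER_CUBIC) for f,(u0,v0) in((fs,(240,120)),(ft,(140,100)))]
cv2.imwrite('pics/z8.png',np.hstack(V)[:,:,::-1])
for n,col,a,b,z,x0 in [('cw','blue',(352,240),(233,155),20,(622,163)),('look','green',(291,149),(377,252),0,(446,-138)),('load','blue',(437,222),(168,231),20,(473,270))]:
    for f,u in((fs,a),(ft,b)):
        m,k=blob(f,u,col); print(n,m.round(1),k, capfit([(f,m)],z,x0).x.round(1) if k>30 else '')
E
```

```text
time: 11.32
ee_pos: [624.1, 163.4, 248.1]
tcp_rot: [0.128, 0.992, -0.001, 0.004]
ft_force: [-0.8, -0.2, -0.3]
gripper_width: 0.661
time: 12.48
ee_pos: [344.9, -72.8, 245.8]
tcp_rot: [0.129, 0.992, -0.001, 0.004]
ft_force: [0.6, -0.0, 0.1]
gripper_width: 0.657
12.5833 [345.30271654 -72.75784184 246.07647288] 0.005500540149113529
cw [353.4 243.4] 281.0 [621.8 164.4]
cw [227.6 157. ] 242.0 [624.3 166.8]
look [290.8 150.3] 126.0 [ 447.1 -139.4]
look [380.9 243.4] 18.0 
load [436.7 221.6] 237.0 [472.9 269.4]
load [167.  229.5] 279.0 [472.9 273. ]
```

View pics/z8.png

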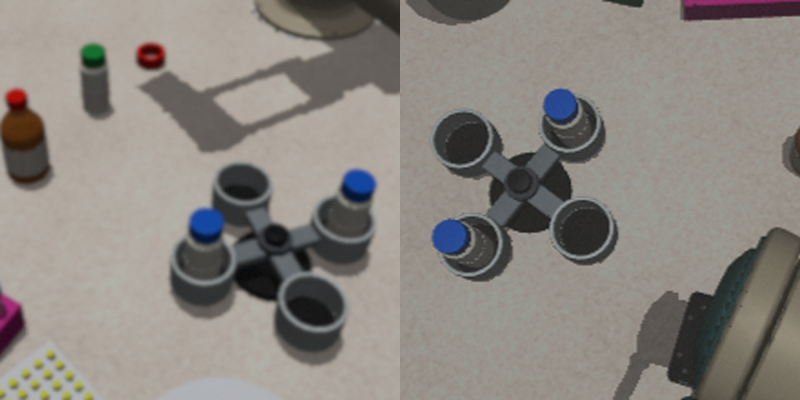

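The bottle stands upright in the bucket opposite the loaded one. The loaded and green bottles haven't moved, and the arm is clear.

```bash
python3 -c "
from plant import arm
print(arm.sign_off())"
```

```text
the job is handed in; nothing more can be done
None
```

I put the blue-capped counterweight into the bucket directly opposite the loaded bottle and handed the job in at about 12.6 s. It touched the bucket floor with about 5 N at the expected height (TCP z ≈ 98 mm). I then opened the fingers slowly and backed the arm away.

- **Final pictures:** both cameras show the bottle upright in the target bucket. They put its cap at (622, 164) and (624, 167) mm.
- **Other bottles:** the loaded bottle's cap is at the same pixels as before, to 0.1. The green-capped bottle hasn't moved in the scene view. The arm partly hid it from the top camera at the end, so that view could not confirm it.
- **Disagreement:** the two cameras differed by about 6 mm on the rotor's x position. I centred the bottle by comparing it with the bucket rim in both views. Fitted together, they agreed sideways to within about 1 mm, but put the bottle about 5 mm higher than the arm's own reading, so I relied on the contact force for height.

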